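# Fill a tea jar from the display scoop

## Task

In the tea shop, pull the white scoop with the tea balls up out of its sprung catch on the display rail without spilling any, and pour all five balls through the steel funnel down into the narrow glass jar, coaxing down any that get stuck in the funnel. Set the emptied scoop down upright in the middle of the plywood tray. Leave the jar standing where it is, and do not disturb the blue scoop, the lidded teacup or the caddy.

Things in the scene. Friction and masses are not known exactly. Their poses are not given: they have to be found in the camera images.
- full_scoop: White open scoop, 160 g, with an upright dark red handle, holding five tea balls. Origin: underside, below the handle's centre; -x points from handle to open nose, z up. Handle: upright block 28 mm along x, 16 mm along y, top 76 mm above the origin; grip it across y. Trough from x = -38 mm (back wall) to the open lip at -128 mm; walls rise to 40 mm. The underside stands flat (foot under the nose).
- full_scoop_grip (a point): Point in the middle of the white scoop's handle, 56 mm above the scoop's origin: where to grip.
- full_scoop_lip (a point): Middle of the white scoop's pouring lip, on its floor: x = -128 mm, z = 19 mm in the scoop's frame. The trough is 56 mm wide inside at the back, 48 mm at the lip; its floor rises 8 degrees from back (6 mm high) to lip, so the balls stay in while level; they roll out once the nose is tipped about 15 to 25 degrees below level.
- full_scoop_mid (a point): Middle of the white scoop's underside, 57 mm from the origin along its -x.
- tea0: Dark brown tea ball, 20 mm across, 12 g, with a pale paper twist (the twist is only seen). Origin: its centre.
- tea1: Dark brown tea ball, 20 mm across, 12 g, with a pale paper twist (the twist is only seen). Origin: its centre.
- tea2: Dark brown tea ball, 20 mm across, 12 g, with a pale paper twist (the twist is only seen). Origin: its centre.
- tea3: Dark brown tea ball, 20 mm across, 12 g, with a pale paper twist (the twist is only seen). Origin: its centre.
- tea4: Dark brown tea ball, 20 mm across, 12 g, with a pale paper twist (the twist is only seen). Origin: its centre.
- rail: Low wooden slab, x -140 to +30 mm, 280 mm along y, 10 mm thick. Origin: underside. Two aluminium clips at x = 0, y = +-75 mm, jaws 17 to 31 mm either side, tops 32 mm above the table. A scoop stands on the slab in each clip, handle between the jaws, nose to -x. Sprung noses catch over ribs low on the handle: lifting straight up takes about 8 to 15 N in the first 10 mm, then it lets go suddenly.
- empty_scoop: Blue scoop of the same shape with a dark handle, empty, in the other clip of the rail. Bystander.
- jar: Narrow clear glass jar, 54 mm across outside, 46 mm inside, 105 mm high, floor 8 mm thick, with a wide steel funnel fixed in its mouth, together 500 g, standing loose and easily tipped. Origin: centre of its underside. The funnel: spout 35 mm across inside, its lower end 82 mm above the origin, 20 mm long; then a cone, 124 mm across at its top rim, 142 mm above the origin. Balls often bridge over the spout.
- funnel_mouth (a point): Centre of the funnel's mouth, level with its top rim, 142 mm above the jar's underside on its axis.
- tray: Flat plywood tray fixed to the table, 220 mm along x, 180 mm along y, 10 mm thick, no rim. Origin: centre of its underside.
- teacup: Small white lidded teacup, 76 mm across at the rim, 73 mm high. Origin: centre of its underside. Bystander.
- caddy: Blue ceramic tea caddy, 72 mm across, 91 mm high with its brass knob. Origin: centre of its underside. Bystander.
Not all that is in view belongs to the job. What is shaped like the full_scoop but pink is not meant.

How it is judged:
By the outcome, as a careful person would: the job done as asked, in the order asked, and still so for the second after the job is handed in, with the robot touching nothing.
It also fails if it takes over 72 s, if anything falls off the work surface, if the arm or the gripper's body presses on something with over 40 N, if the wrist force passes 120 N, or if a joint passes its speed limit or range.

## Robot

A 7-joint arm with a two-finger parallel gripper is mounted at the origin on the work surface. World frame = base frame: x ahead of the robot, y to its left, z up, the work surface at z = 0. Lengths are in mm, angles in rad, forces in N, time in s.
With the tool pointing down it reaches from about 400 to 875 mm from the base axis. Payload 6.5 kg.
Tool frame: the origin (TCP) lies on the mounting face of the last link; the fingertips stand 173 mm ahead of it and the grasp point (between the pads) lies 155 mm ahead of it (tips_ahead is the distance from the TCP to the fingertips, in mm); z points along the fingers, x is the direction in which the jaws open and shut, and the axes are right-handed (so a half turn about z gives the same grasp; the last joint's range is limited). The gripper opens to 85 mm and grips with 20 to 120 N. Pads are 22 mm wide; open, the fingers measure 114 mm over their backs; the gripper's body (76 mm by 85 mm) begins 54 mm behind the grasp point. The pads swing forward as they close: fully open they stand 13 mm farther back than shut.
Start: joints at [1.276, 0.536, -0.004, 1.538, 0.003, 1.067, -0.071], TCP at [147.427, -633.052, 404.69] pointing down, gripper open.
Joint ranges: [-2.7, 2.7], [-0.37, 2.16], [-1.27, 1.26], [0.24, 2.4], [-1.31, 4.45], [0.19, 1.91], [-2.76, 2.76]. Speed limits (rad/s): [2.39, 2.39, 3.14, 3.14, 3.14, 3.14, 3.14].

## Interface

Orientations are given as a unit quaternion [x, y, z, w].
In Python, from plant import * gives the robot as it stands. The module is installed in compiled form; this text tells all that it offers.
- The arm moves only by the tool carry_out, never from a script. Its argument "deltas" is a list of rows, each a list of 7 numbers: the shift along the tool's x, y, z normalised to -1 to 1, where 1 is 0.5 m, then the turn, a rotation vector about the tool's x, y, z normalised to -1 to 1, where 1 is 90 degrees, then the opening, from 0 (shut) to 1 (fully open). In form: [[x, y, z, ax, ay, az, grip], ...]. A call has 1 to 12 rows; each row is the pose to reach, as a shift and turn from the pose commanded when the call began, along the tool's axes at that moment; what a row does not reach only later rows make up. A row lasts 1/10 s, in which the tool goes at most 50 mm and 8.59 degrees, less where a joint would pass 70% of its speed; a pose out of reach is approached as far as the arm can. A call with a number of a shift or a turn outside -1 to 1 is refused whole. A call with a gripper value outside its range is refused whole. The fingers move at their own pace and stop on an object; "squeeze" is the grip in N (left out, the last holds). Time passes only in rows, so rows that repeat a pose let the fingers close. It gives the time, the measured TCP pose, the force and the opening at its end, in the units of the state.
- read_state(): the state, without advancing time (a new reading comes with each control period).
- grab_frame(name): name is "side" or "top" or "wrist"; returns the picture (420x560x3 uint8, red, green, blue); there is no depth.
- get_calibration(name): a dict with "fov_y" (degrees; the focal length in pixels is half the picture's height over the tangent of half this angle, whatever the lens; pixels are square), "cx", "cy" (the principal point, pixels), "T" (4x4, takes a point from camera to world coordinates); the wrist camera has in their place "tool_from_camera" (4x4, takes a point from camera to tool coordinates, whose origin is the TCP and whose axes are the tool frame's). Camera axes: x right, y up, looking along -z (the intrinsics and any distortion apply to the point x, -y, -z); pixel columns grow to the right and rows downward; lengths in mm; the calibration is good to about 2 mm. A picture is of the moment at which its call begins: read the wrist's pose just before it. get_calibration takes no time and is no camera call.
- close_job(): hands the job in, once; it reports no verdict.
The state is a dict: "clock": time; "qpos": joint angles; "dq": joint speeds; "joint_efforts": joint torques, N m; "eef_pos": TCP position; "orientation": TCP orientation; "ft_force": force on the tool from outside, world axes, zero at the start; "ft_torque": the same for the moment, N m; "finger_gap": finger opening in mm.
Only numpy, scipy, OpenCV 4.12 (cv2) and the standard library are available. Lean on these libraries where they do the work, as an engineer would, in place of code of your own. Each camera call takes 0.05 s, during which the arm holds its last target.

## Working session

There is one attempt and no reset: what is moved stays moved. The work goes in short steps, Python scripts to look and compute and a tool call to move; the robot and the scene stay as the last step left them, time stands still between calls to the robot, and variables do not carry over. Pictures are saved under pics/ and viewed, and the job is handed in when it is done.

Besides the shell and the picture viewer there is one more tool, called after "Request:" as name([rows], argument=value, ...), one row to a line, values as JSON. carry_out: Moves the arm, as the interface text tells. Its arguments: {"type":"object","properties":{"deltas":{"type":"array","items":{"type":"array","items":{"type":"number","minimum":-1,"maximum":1}}},"squeeze":{"type":"number"}},"required":["deltas"]}

```bash
mkdir -p pics; python3 - <<'E'
from plant import *
import cv2
s=read_state(); print(s)
for n in ["side","top","wrist"]:
    c=get_calibration(n); print(n,c)
    cv2.imwrite(f"pics/{n}0.png",cv2.cvtColor(grab_frame(n),cv2.COLOR_RGB2BGR))
E
```

```text
{'clock': 0.0, 'qpos': array([ 1.27579933,  0.5371595 , -0.00444536,  1.53893246,  0.00261647,
        1.06728168, -0.07120678]), 'dq': array([-0.0008509 , -0.00043413, -0.00183545, -0.00082618,  0.00113257,
       -0.0003673 , -0.00018902]), 'joint_efforts': array([-6.81058118e-04, -5.83409178e+01,  1.04840096e+00, -2.59105808e+01,
        1.22994161e-02,  9.64277802e-03, -2.48219800e-05]), 'eef_pos': array([ 147.34747998, -632.71718123,  403.79394284]), 'orientation': array([ 7.83224762e-01, -6.21738036e-01, -7.36877391e-04, -4.94878736e-04]), 'ft_force': array([-0.18822854,  0.11392765,  0.48516616]), 'ft_torque': array([-0.00888141,  0.01823835,  0.03460961]), 'finger_gap': 85.6207173136737}
side {'fov_y': 48.454382252524454, 'cx': 277.5300865295265, 'cy': 215.10930679176494, 'T': array([[ 9.91140602e-01,  1.04334319e-01, -8.21867163e-02,
         5.08315402e+02],
       [-1.31222256e-01,  6.73645228e-01, -7.27312056e-01,
        -9.55313114e+02],
       [-2.05189188e-02,  7.31653235e-01,  6.81368122e-01,
         9.73736301e+02],
       [ 0.00000000e+00,  0.00000000e+00,  0.0000
[... 213 characters left out ...]
    [-9.94524712e-01, -1.01292839e-01,  2.56974174e-02,
        -1.82846108e+01],
       [ 3.53260026e-03,  2.13177002e-01,  9.77007209e-01,
         1.03481178e+03],
       [ 0.00000000e+00,  0.00000000e+00,  0.00000000e+00,
         1.00000000e+00]])}
wrist {'fov_y': 62.8532298821938, 'cx': 277.4258524348046, 'cy': 211.61257694788128, 'tool_from_camera': array([[ 9.99999998e-01, -5.92367045e-05,  2.49097448e-05,
        -7.52464113e-01],
       [-4.88912111e-05, -9.52894900e-01, -3.03300686e-01,
        -7.77629396e+01],
       [ 4.17029019e-05,  3.03300684e-01, -9.52894901e-01,
         2.98532353e+01],
       [ 0.00000000e+00,  0.00000000e+00,  0.00000000e+00,
         1.00000000e+00]])}
```

View pics/side0.png

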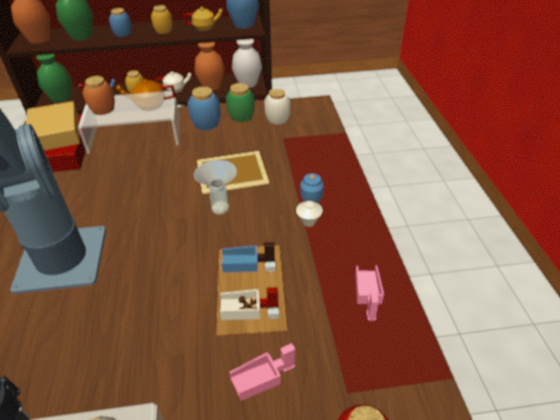

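View pics/top0.png

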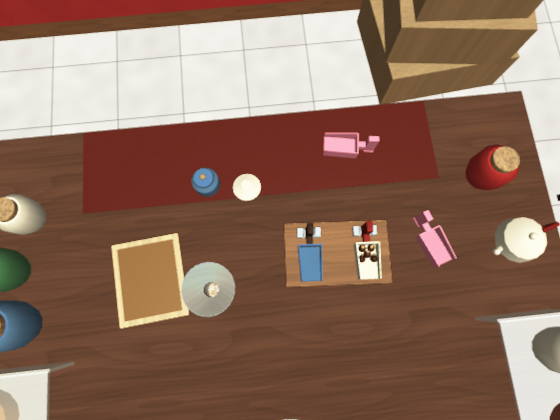

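View pics/wrist0.png

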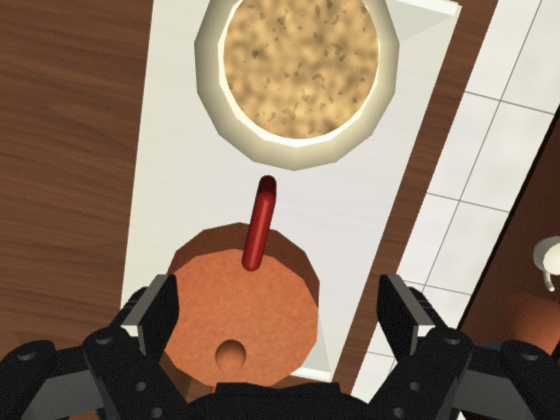

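The side and top views show the rail with the white scoop (top: handle ~(368,230), trough (368,262)), the blue scoop (310,240), the funnel (208,290), the tray (150,280), the cup (247,187) and the caddy (205,181). The wrist view shows only the distractor dishes. Next I'll measure them.

```bash
cat > h.py <<'E'
import numpy as np, cv2
from plant import *
from scipy.spatial.transform import Rotation as R
def cam(n,s=None):
    c=get_calibration(n); f=210/np.tan(np.radians(c['fov_y']/2))
    if n=='wrist':
        M=np.eye(4);M[:3,:3]=R.from_quat(s['orientation']).as_matrix();M[:3,3]=s['eef_pos'];T=M@c['tool_from_camera']
    else:T=c['T']
    return f,c['cx'],c['cy'],T
def ray(n,u,v,s=None):
    f,cx,cy,T=cam(n,s); d=T[:3,:3]@np.array([(u-cx)/f,-(v-cy)/f,-1]); return T[:3,3],d
def onz(n,u,v,z,s=None):
    o,d=ray(n,u,v,s); return o+d*(z-o[2])/d[2]
def proj(n,p,s=None):
    f,cx,cy,T=cam(n,s); q=np.linalg.inv(T)@np.append(p,1); return np.array([cx+f*q[0]/-q[2],cy-f*q[1]/-q[2]])
def tri(a,b):
    (o1,d1),(o2,d2)=a,b
    t=np.linalg.lstsq(np.stack([d1,-d2],1),o2-o1,rcond=None)[0]
    p,q=o1+d1*t[0],o2+d2*t[1]; return (p+q)/2,np.linalg.norm(p-q)
def load(n): return cv2.imread(f"pics/{n}.png")
E
python3 - <<'E'
from h import *
t=load('top0');s=load('side0')
cv2.imwrite('pics/c1.png',cv2.resize(t[205:300,270:405],None,fx=5.5,fy=5.5,interpolation=cv2.INTER_CUBIC))
cv2.imwrite('pics/c2.png',cv2.resize(t[160:335,100:275],None,fx=3.4,fy=3.4,interpolation=cv2.INTER_CUBIC))
cv2.imwrite('pics/c3.png',cv2.resize(s[235:335,205:300],None,fx=6,fy=6,interpolation=cv2.INTER_CUBIC))
cv2.imwrite('pics/c4.png',cv2.resize(s[145:245,180:340],None,fx=5,fy=5,interpolation=cv2.INTER_CUBIC))
E
```

```text
(no output)
```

View pics/c1.png

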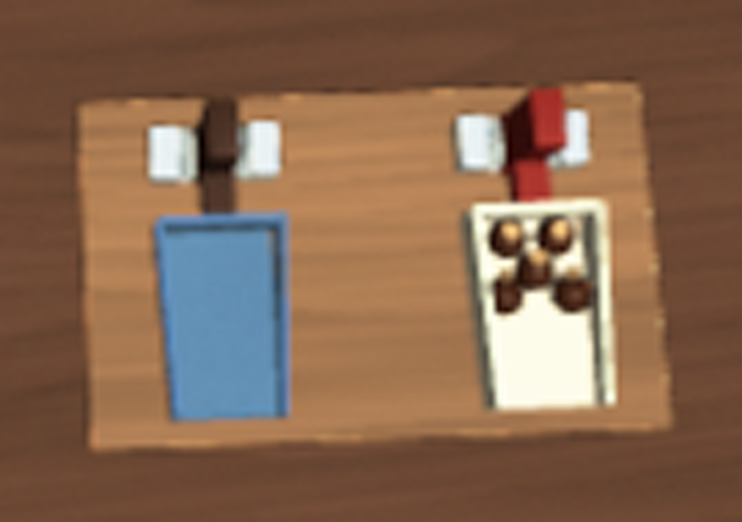

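View pics/c2.png

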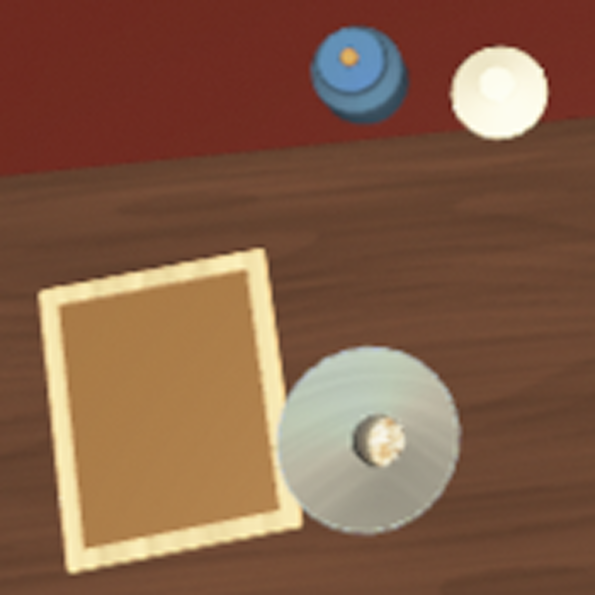

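View pics/c3.png

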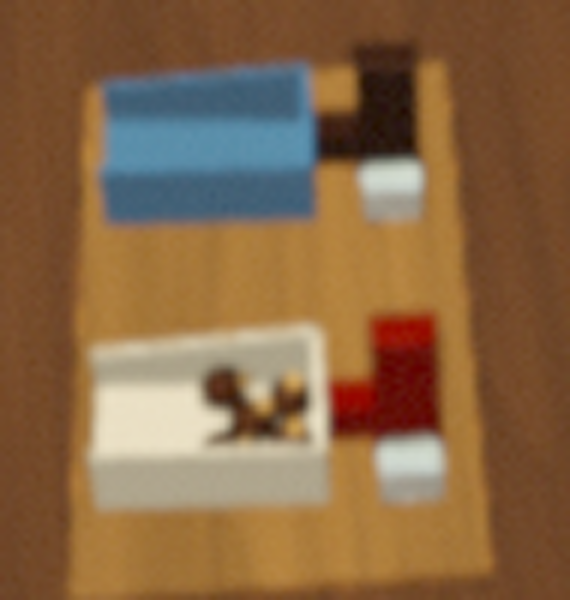

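View pics/c4.png

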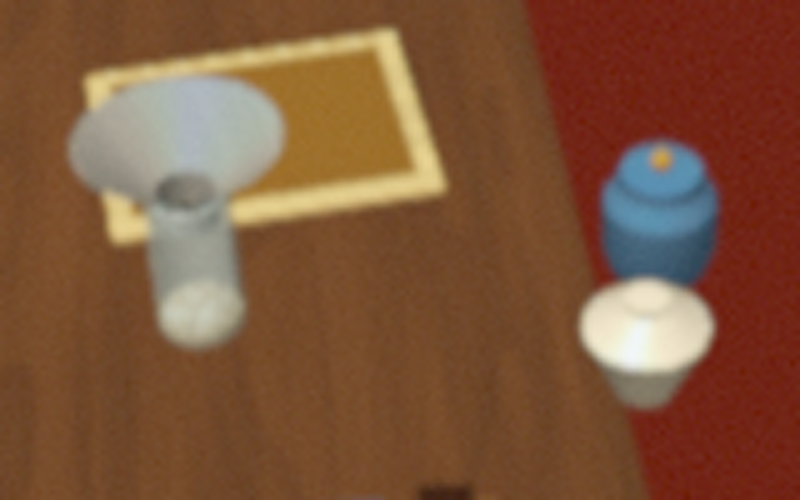

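```bash
python3 - <<'E'
from h import *
np.set_printoptions(suppress=True,precision=1)
P=lambda x,y,u0,v0,k:(u0+(x+.5)/k-.5,v0+(y+.5)/k-.5)
def top(x,y,z,c): 
    a={'c1':(270,205,5.5),'c2':(100,160,3.4)}[c]; return onz('top',*P(x,y,*a),z)
def side(x,y,z,c):
    a={'c3':(205,235,6),'c4':(180,145,5)}[c]; return onz('side',*P(x,y,*a),z)
rc=np.array([top(x,y,10,'c1') for x,y in [(80,103),(640,83),(672,428),(92,448)]]);print('rail top',rc,rc.mean(0))
print([np.linalg.norm(rc[i]-rc[i-1]) for i in range(4)])
rs=np.array([side(x,y,10,'c3') for x,y in [(90,85),(445,62),(492,568),(70,595)]]);print('rail side',rs,rs.mean(0))
print('handle',top(547,120,86,'c1'),side(405,332,86,'c3'))
print('blue handle',top(221,130,86,'c1'),side(388,55,86,'c3'))
print('lip floor',top(548,406,29,'c1'))
tc=np.array([top(x,y,10,'c2') for x,y in [(40,290),(263,248),(302,525),(70,573)]]);print('tray',tc,tc.mean(0),[np.linalg.norm(tc[i]-tc[i-1]) for i in range(4)])
ts=np.array([side(x,y,10,'c4') for x,y in [(85,75),(398,30),(445,190),(115,243)]]);print('tray s',ts)
t=load('top0')
print('funnel top',top(369,440,142,'c2'),[top(*p,142,'c2')for p in[(277,440),(460,440),(369,346),(369,533)]])
print('funnel side',[side(*p,142,'c4')for p in[(70,140),(285,140),(180,75)]])
print('jar base side',side(200,320,0,'c4'))
print('cup',top(499,92,60,'c2'),side(647,330,60,'c4'),'caddy',top(349,57,91,'c2'),side(660,160,91,'c4'))
E
```

```text
rail top [[ 611.7  -51.5   10. ]
 [ 592.8 -329.5   10. ]
 [ 424.  -317.3   10. ]
 [ 443.7  -39.3   10. ]] [ 518.  -184.4   10. ]
[np.float64(168.42111037147168), np.float64(278.69559584040036), np.float64(169.2684918477849), np.float64(278.70295708051265)]
rail side [[ 444.6  -39.7   10. ]
 [ 611.7  -50.1   10. ]
 [ 593.3 -328.3   10. ]
 [ 425.3 -316.3   10. ]] [ 518.7 -183.6   10. ]
handle [ 566.7 -261.2   86. ] [ 568.2 -265.    86. ]
blue handle [ 577.6 -111.9   86. ] [ 579.5 -113.6   86. ]
lip floor [ 440.  -255.2   29. ]
tray [[600.9 416.8  10. ]
 [616.3 240.   10. ]
 [399.1 220.5  10. ]
 [382.3 396.6  10. ]] [499.7 318.5  10. ] [np.float64(219.58924711346464), np.float64(177.5216599338779), np.float64(218.08978791536254), np.float64(176.9342250155808)]
tray s [[382.2 399.   10. ]
 [604.3 417.9  10. ]
 [616.1 232.9  10. ]
 [400.4 212.5  10. ]]
funnel top [451.4 142.  142. ] [array([457.9, 203.5, 142. ]), array([445. ,  81.1, 142. ]), array([514.5, 137.9, 142. ]), array([390.9, 145.9, 142. ])]
funnel side [array([390.5, 150.4, 142. ]), array([514.8, 130.5, 142. ]), array([456.4, 204.3, 142. ])]
jar base side [450.9 141.3   0. ]
cup [710.5  39.   60. ] [711.2  25.1  60. ] caddy [740.3 147.9  91. ] [739.7 141.3  91. ]
```

```bash
cat >> h.py <<'E'
np.set_printoptions(suppress=True,precision=4)
def scoopR(yaw,pitch=0):
    "scoop rotation; pitch>0 = nose down (deg)"
    return R.from_euler('ZY',[yaw,-pitch],degrees=True) 
# scoop frame -> tool: tool x = scoop y, tool z = -scoop z, tool y = scoop x
TOOL=R.from_matrix(np.array([[0,1,0],[1,0,0],[0,0,-1.]]).T)
def tool_for(yaw,pitch=0): return scoopR(yaw,pitch)*TOOL
def delta(tgt_grasp,Rt,s=None):
    s=s or read_state(); R0=R.from_quat(s['orientation'])
    p=np.array(tgt_grasp)-Rt.as_matrix()[:,2]*155
    d=R0.inv().apply(p-s['eef_pos'])/500
    a=(R0.inv()*Rt).as_rotvec()/(np.pi/2)
    return np.r_[d,a]
def st():
    s=read_state(); R0=R.from_quat(s['orientation']); g=s['eef_pos']+R0.as_matrix()[:,2]*155
    sr=(R0*TOOL.inv()).as_matrix()
    print('t',round(s['clock'],2),'grasp',g,'nose',np.round(-sr[:,0],3),'F',s['ft_force'],'gap',s['finger_gap'],'q',s['qpos']); return s
E
python3 - <<'E'
from h import *
s=st(); Rt=tool_for(-3.95)
print(Rt.as_matrix()); print(scoopR(0,30).apply([-1,0,0]))
print(delta([567.8,-262.8,160],Rt))
E
```

```text
t 0.15 grasp [ 147.3395 -632.6222  249.023 ] nose [ 0.974  0.227 -0.   ] F [-0.2571 -0.3446 -0.1916] gap 85.57228835474852 q [ 1.2757  0.537  -0.0044  1.5386  0.0026  1.0673 -0.0712]
[[ 0.0689  0.9976  0.    ]
 [ 0.9976 -0.0689  0.    ]
 [ 0.      0.     -1.    ]]
[-0.866  0.    -0.5  ]
[-0.5297 -0.9868  0.1786 -0.0012  0.0003 -1.8104]
```

Request:
carry_out([
  [-0.053,-0.1,0,0,0,-0.09,1],
  [-0.106,-0.2,0,0,0,-0.18,1],
  [-0.16,-0.3,0.02,0,0,-0.27,1],
  [-0.21,-0.39,0.04,0,0,-0.36,1],
  [-0.26,-0.49,0.06,0,0,-0.45,1],
  [-0.32,-0.59,0.08,0,0,-0.54,1],
  [-0.37,-0.69,0.08,0,0,-0.63,1],
  [-0.42,-0.79,0.08,0,0,-0.72,1],
  [-0.47,-0.88,0.08,0,0,-0.81,1],
  [-0.53,-0.98,0.08,0,0,-0.9,1],
  [-0.53,-0.98,0.08,0,0,-0.9,1],
  [-0.53,-0.98,0.08,0,0,-0.9,1],
], squeeze=80)

```text
clock: 1.35
eef_pos: [568.6, -257.2, 364.8]
orientation: [0.999, 0.04, 0.002, -0.002]
ft_force: [0.5, 0.1, -0.1]
finger_gap: 85.5
```

```bash
python3 - <<'E'
from h import *
s=st(); Rt=tool_for(-3.95)
print(delta([567.8,-262.8,160],Rt))
E
```

```text
t 1.35 grasp [ 569.0587 -256.5424  209.7682] nose [-0.08   0.997  0.004] F [ 0.4613  0.1364 -0.1237] gap 85.48981634040821 q [ 0.6563  0.5734 -0.4292  1.6272  0.2659  0.9981  0.2235]
[-0.0028  0.0114  0.0995 -0.0006 -0.0037 -0.9049]
```

Request:
carry_out([
  [-0.003,0.011,0.02,0,0,-0.09,1],
  [-0.003,0.011,0.04,0,0,-0.18,1],
  [-0.003,0.011,0.05,0,0,-0.27,1],
  [-0.003,0.011,0.05,0,0,-0.36,1],
  [-0.003,0.011,0.05,0,0,-0.45,1],
  [-0.003,0.011,0.05,0,-0.004,-0.54,1],
  [-0.003,0.011,0.05,0,-0.004,-0.63,1],
  [-0.003,0.011,0.05,0,-0.004,-0.72,1],
  [-0.003,0.011,0.05,0,-0.004,-0.81,1],
  [-0.003,0.011,0.05,0,-0.004,-0.905,1],
  [-0.003,0.011,0.05,0,-0.004,-0.905,1],
  [-0.003,0.011,0.05,0,-0.004,-0.905,1],
])

```text
clock: 2.55
eef_pos: [563.1, -269.7, 339.4]
orientation: [0.735, 0.678, -0.003, -0.0]
ft_force: [0.2, -0.6, 0.9]
finger_gap: 85.4
```

```bash
python3 - <<'E'
from h import *
s=st(); Rt=tool_for(-3.95)
print(delta([567.8,-262.8,66],Rt))
for n in ['wrist','side']:
  im=cv2.cvtColor(grab_frame(n),cv2.COLOR_RGB2BGR); cv2.imwrite(f'pics/{n}1.png',im)
print(proj('wrist',[567.8,-262.8,86],s),proj('wrist',[440,-254,29],s))
cv2.imwrite('pics/side1c.png',cv2.resize(im[180:340,180:340],None,fx=3.6,fy=3.6))
E
```

```text
t 2.55 grasp [ 562.4088 -270.3128  184.3579] nose [-0.997  0.082  0.004] F [ 0.198  -0.6061  0.9228] gap 85.39194804471782 q [ 0.8704  0.6827 -0.7312  1.6309  0.5181  1.0341  1.4659]
[ 0.0156  0.0092  0.2366 -0.0028  0.0026 -0.0083]
[288.353  227.8583] [285.6906  38.48  ]
```

View pics/wrist1.png

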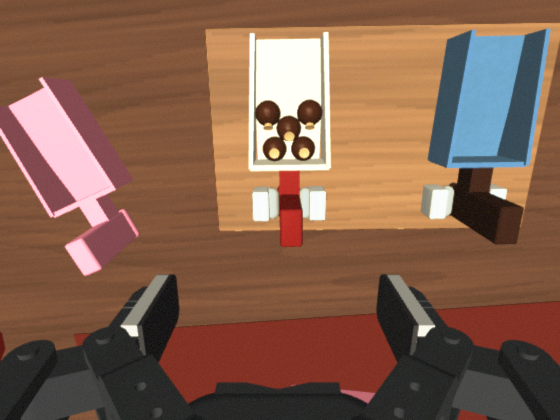

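View pics/side1c.png

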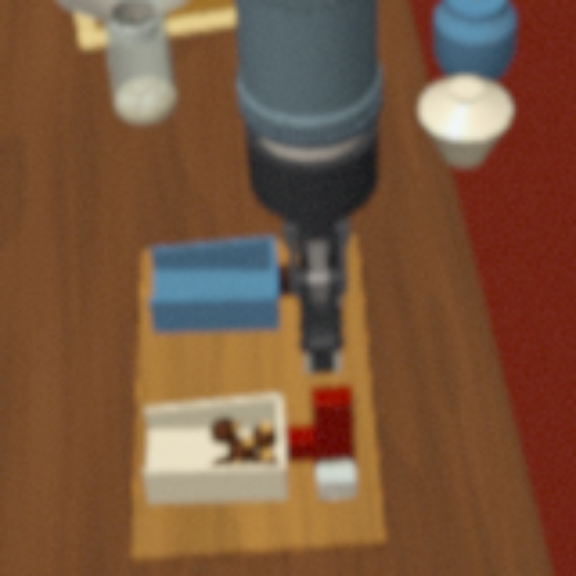

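The wrist view shows the red handle at (291,228) and the lip at (289,38), within about 3 px of prediction, which means a 1–2 mm shift in y. I'm aligned, so I'll descend.

Request:
carry_out([
  [0.018,0.009,0.05,-0.003,0.003,-0.008,1],
  [0.018,0.009,0.1,-0.003,0.003,-0.008,1],
  [0.018,0.009,0.14,-0.003,0.003,-0.008,1],
  [0.018,0.009,0.17,-0.003,0.003,-0.008,1],
  [0.018,0.009,0.17,-0.003,0.003,-0.008,1],
  [0.018,0.009,0.17,-0.003,0.003,-0.008,1],
])

```text
clock: 3.25
eef_pos: [568.6, -261.1, 255.1]
orientation: [0.73, 0.684, 0.001, 0.0]
ft_force: [1.0, 0.1, 0.4]
finger_gap: 85.4
```

```bash
python3 - <<'E'
from h import *
s=st(); Rt=tool_for(-3.95)
print(delta([567.8,-261.7,66],Rt))
E
```

```text
t 3.25 grasp [ 568.794  -261.1221  100.1213] nose [-0.998  0.065 -0.001] F [0.9956 0.08   0.3777] gap 85.40768118127647 q [ 0.8188  0.7884 -0.6743  1.6731  0.6018  0.8967  1.4066]
[-0.0012 -0.0016  0.0682  0.0009 -0.0001  0.0022]
```

Request:
carry_out([
  [-0.001,-0.002,0.03,0.001,0,0.002,1],
  [-0.001,-0.002,0.05,0.001,0,0.002,1],
  [-0.001,-0.002,0.067,0.001,0,0.002,1],
  [-0.001,-0.002,0.067,0.001,0,0.002,1],
  [-0.001,-0.002,0.067,0.001,0,0.002,1],
])

```text
clock: 3.75
eef_pos: [567.3, -261.5, 221.0]
orientation: [0.731, 0.683, -0.0, -0.001]
ft_force: [-0.2, -0.0, -0.2]
finger_gap: 85.2
```

```bash
python3 - <<'E'
from h import *
s=st(); Rt=tool_for(-3.95)
print(delta([567.8,-261.7,66],Rt))
im=cv2.cvtColor(grab_frame('wrist'),cv2.COLOR_RGB2BGR); cv2.imwrite(f'pics/wrist2.png',im)
E
```

```text
t 3.75 grasp [ 567.1784 -261.3447   65.9538] nose [-0.998  0.068  0.001] F [-0.2338 -0.0123 -0.1513] gap 85.20148659039889 q [ 0.8014  0.8326 -0.6449  1.684   0.6351  0.8462  1.3807]
[-0.0004  0.001  -0.0001 -0.0006 -0.0004  0.0006]
```

View pics/wrist2.png

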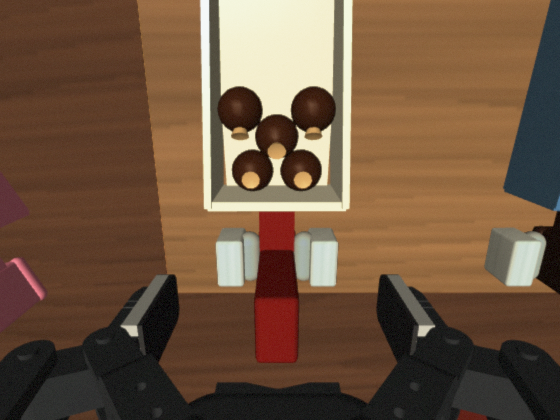

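The handle is at u≈277, centred between the pads (178 and 377), so I'll close the gripper.

Request:
carry_out([
  [0,0,0,0,0,0,0.5],
  [0,0,0,0,0,0,0.3],
  [0,0,0,0,0,0,0.2],
  [0,0,0,0,0,0,0.1],
  [0,0,0,0,0,0,0],
  [0,0,0,0,0,0,0],
  [0,0,0,0,0,0,0],
  [0,0,0,0,0,0,0],
], squeeze=80)

```text
clock: 4.6
eef_pos: [567.4, -261.7, 221.4]
orientation: [0.731, 0.683, -0.0, -0.0]
ft_force: [-1.1, -0.4, 2.5]
finger_gap: 15.0
```

```bash
python3 - <<'E'
from h import *
s=st()
im=cv2.cvtColor(grab_frame('wrist'),cv2.COLOR_RGB2BGR); cv2.imwrite(f'pics/wrist3.png',im)
E
```

```text
t 4.6 grasp [ 567.3253 -261.6428   66.3782] nose [-0.998  0.068  0.   ] F [-1.1443 -0.3734  2.5145] gap 14.962776646128566 q [ 0.8016  0.8319 -0.6449  1.6838  0.6353  0.8463  1.3808]
```

View pics/wrist3.png

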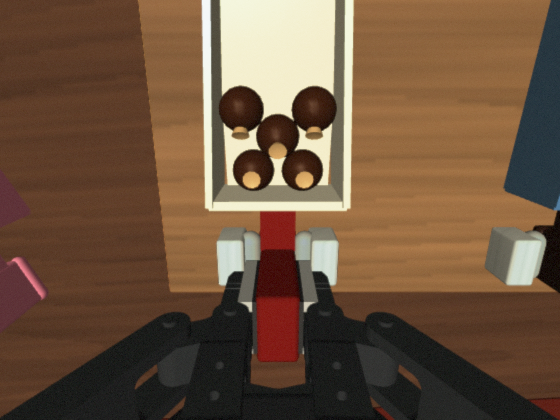

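Gripped, with a 15 mm gap. I'll lift slowly through the catch.

Request:
carry_out([
  [0,0,-0.002,0,0,0,0],
  [0,0,-0.004,0,0,0,0],
  [0,0,-0.006,0,0,0,0],
  [0,0,-0.008,0,0,0,0],
  [0,0,-0.01,0,0,0,0],
  [0,0,-0.012,0,0,0,0],
])

```text
clock: 5.25
eef_pos: [566.8, -261.5, 226.9]
orientation: [0.731, 0.683, -0.001, -0.001]
ft_force: [-1.0, -0.1, -6.2]
finger_gap: 15.4
```

Request:
carry_out([
  [0,0,-0.002,0,0,0,0],
  [0,0,-0.004,0,0,0,0],
  [0,0,-0.006,0,0,0,0],
  [0,0,-0.008,0,0,0,0],
  [0,0,-0.01,0,0,0,0],
  [0,0,-0.012,0,0,0,0],
])

```text
clock: 5.85
eef_pos: [567.7, -261.6, 233.6]
orientation: [0.731, 0.683, 0.0, 0.0]
ft_force: [-0.4, -0.2, -2.7]
finger_gap: 15.4
```

Request:
carry_out([
  [0,0,-0.002,0,0,0,0],
  [0,0,-0.004,0,0,0,0],
  [0,0,-0.006,0,0,0,0],
  [0,0,-0.008,0,0,0,0],
  [0,0,-0.01,0,0,0,0],
  [0,0,-0.012,0,0,0,0],
])

```text
clock: 6.45
eef_pos: [567.3, -261.6, 239.2]
orientation: [0.731, 0.683, -0.0, -0.0]
ft_force: [0.1, -1.1, -2.7]
finger_gap: 15.1
```

```bash
python3 - <<'E'
from h import *
s=st()
im=cv2.cvtColor(grab_frame('wrist'),cv2.COLOR_RGB2BGR); cv2.imwrite(f'pics/wrist4.png',im)
E
```

```text
t 6.45 grasp [ 567.1986 -261.5093   84.2333] nose [-0.998  0.068  0.001] F [ 0.0743 -1.0726 -2.7325] gap 15.132286588323904 q [ 0.8116  0.8081 -0.6605  1.6798  0.6169  0.8733  1.394 ]
```

View pics/wrist4.png

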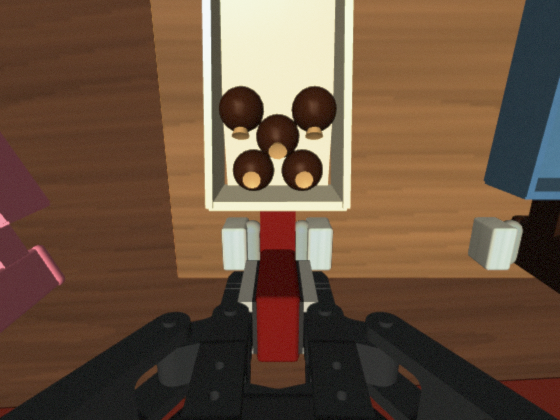

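All five balls are still in the trough and the handle is clear of the clip. I'll compute the lift and transport.

```bash
python3 - <<'E'
from h import *
s=st()
Rs=scoopR(-3.95,-6)
print('lift',delta([567.3,-261.5,265],tool_for(-3.95,-6)))
L=np.array([451.5+28,142,225.]); g=L+scoopR(-3.95,-6).apply([128,0,37]); print('g',g)
E
```

```text
t 6.5 grasp [ 567.2885 -261.5323   84.3725] nose [-0.998  0.068  0.   ] F [ 0.4879 -0.1195 -2.2348] gap 15.256167587921516 q [ 0.8116  0.8079 -0.6606  1.6797  0.6169  0.8734  1.3939]
lift [ 0.0002  0.0321 -0.3596  0.0664 -0.0001  0.0006]
g [610.3548 132.9645 248.4177]
```

Request:
carry_out([
  [0,0.001,-0.015,0.003,0,0,0],
  [0,0.003,-0.04,0.007,0,0,0],
  [0,0.006,-0.075,0.014,0,0,0],
  [0,0.01,-0.115,0.021,0,0,0],
  [0,0.014,-0.155,0.029,0,0,0],
  [0,0.018,-0.2,0.037,0,0,0],
  [0,0.022,-0.245,0.045,0,0,0],
  [0,0.026,-0.285,0.053,0,0,0],
  [0,0.029,-0.32,0.06,0,0,0],
  [0,0.031,-0.345,0.064,0,0,0],
  [0,0.032,-0.36,0.066,0,0,0],
  [0,0.032,-0.36,0.066,0,0,0],
])

```text
clock: 7.7
eef_pos: [583.6, -262.6, 420.2]
orientation: [0.73, 0.682, -0.035, -0.037]
ft_force: [0.1, 0.5, -2.5]
finger_gap: 15.4
```

```bash
python3 - <<'E'
from h import *
s=st()
print(delta([610.4,133,262],tool_for(-3.95,-6)))
im=cv2.cvtColor(grab_frame('wrist'),cv2.COLOR_RGB2BGR); cv2.imwrite(f'pics/wrist5.png',im)
E
```

```text
t 7.7 grasp [ 567.8    -261.5525  266.0604] nose [-0.992  0.068  0.102] F [ 0.1269  0.5169 -2.4676] gap 15.427459378952946 q [ 0.8278  0.647  -0.7512  1.4738  0.4511  1.3037  1.5163]
[0.793  0.0327 0.0048 0.0013 0.0001 0.0006]
```

View pics/wrist5.png

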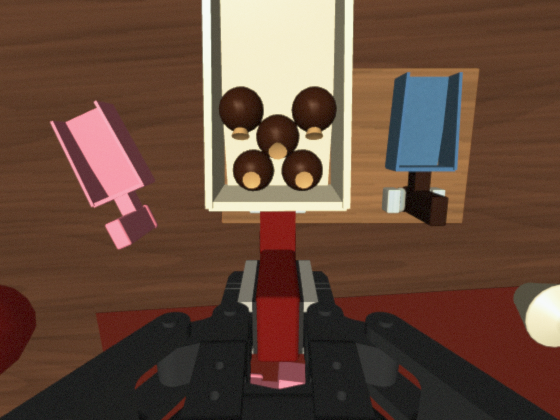

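Request:
carry_out([
  [0.008,0,0,0,0,0,0],
  [0.025,0.001,0,0,0,0,0],
  [0.052,0.002,0,0,0,0,0],
  [0.09,0.004,0,0,0,0,0],
  [0.135,0.006,0,0,0,0,0],
  [0.18,0.008,0,0,0,0,0],
  [0.225,0.01,0,0,0,0,0],
  [0.27,0.012,0,0,0,0,0],
  [0.315,0.014,0,0,0,0,0],
  [0.36,0.015,0,0,0,0,0],
  [0.405,0.017,0,0,0,0,0],
  [0.45,0.019,0,0,0,0,0],
])

```text
clock: 8.95
eef_pos: [607.7, -36.5, 418.0]
orientation: [0.729, 0.682, -0.035, -0.038]
ft_force: [-0.8, 0.0, -1.9]
finger_gap: 15.2
```

Request:
carry_out([
  [0.045,0.002,0,0,0,0,0],
  [0.09,0.004,0,0,0,0,0],
  [0.135,0.006,0,0,0,0,0],
  [0.18,0.008,0,0,0,0,0],
  [0.225,0.01,0,0,0,0,0],
  [0.265,0.011,0,0,0,0,0],
  [0.3,0.012,0,0,0,0,0],
  [0.325,0.013,0,0,0,0,0],
  [0.338,0.014,0,0,0,0,0],
  [0.343,0.014,0,0,0,0,0],
  [0.343,0.014,0,0,0,0,0],
])

```text
clock: 10.05
eef_pos: [626.7, 131.5, 417.4]
orientation: [0.73, 0.682, -0.036, -0.038]
ft_force: [0.6, -0.4, -1.6]
finger_gap: 15.6
```

```bash
python3 - <<'E'
from h import *
s=st()
for n in ['wrist','side','top']:
  im=cv2.cvtColor(grab_frame(n),cv2.COLOR_RGB2BGR); cv2.imwrite(f'pics/{n}6.png',im)
print('mouth in wrist',proj('wrist',[451.5,142,142],s))
for p in [0,10,20,30,40]:
  L=np.array([451.5+28,142,170.]); Rr=scoopR(-3.95,p); g=L+Rr.apply([128,0,37]); print(p,g,delta(g,tool_for(-3.95,p),s))
E
python3 -c "
import cv2
cv2.imwrite('pics/side6c.png',cv2.resize(cv2.imread('pics/side6.png')[100:260,150:350],None,fx=3.5,fy=3.5))"
```

```text
t 10.05 grasp [610.5607 132.602  263.2423] nose [-0.992  0.068  0.104] F [ 0.5827 -0.3576 -1.6078] gap 15.551282986152065 q [ 0.2417  0.6687 -0.8028  1.4719  0.4268  1.293   0.8958]
mouth in wrist [274.1057  -4.6943]
0 [607.1959 133.1826 207.    ] [ 0.0007 -0.0274  0.1143 -0.0665  0.0001  0.0004]
10 [598.8462 133.7592 228.6649] [ 0.0007 -0.1016  0.0832 -0.1776  0.0001  0.0004]
20 [586.8702 134.5861 248.5472] [ 0.0008 -0.1801  0.0655 -0.2888  0.      0.0004]
30 [571.6319 135.6383 266.0429] [ 0.0008 -0.2604  0.0617 -0.3999 -0.      0.0005]
40 [553.5941 136.8838 280.6205] [ 0.0009 -0.3402  0.072  -0.511  -0.      0.0005]
```

View pics/wrist6.png

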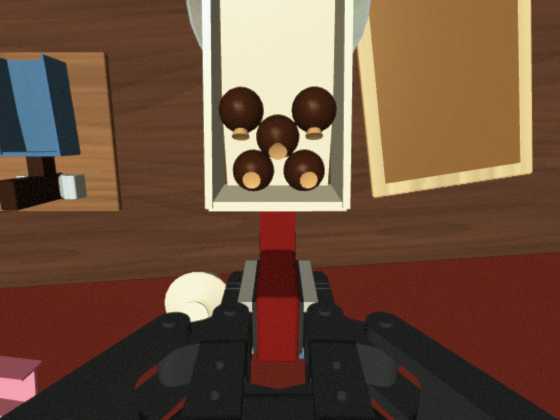

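View pics/side6c.png

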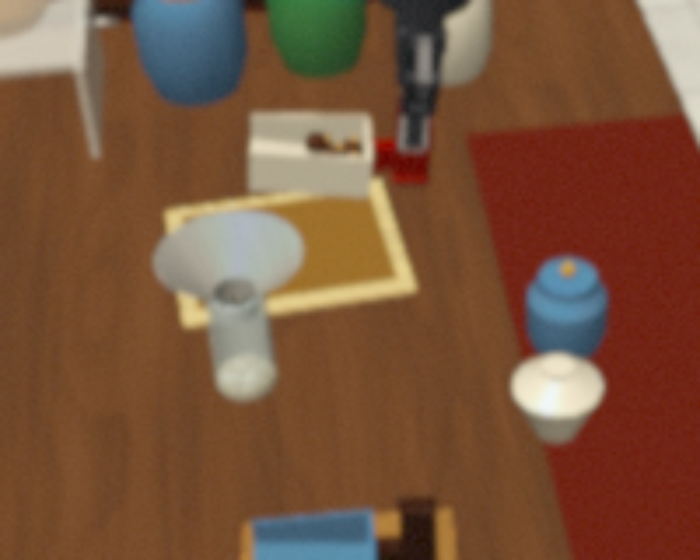

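View pics/top6.png

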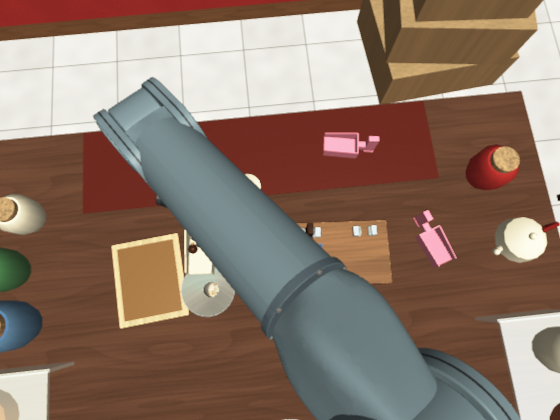

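The funnel rim shows evenly either side of the trough (190 and 370, centre 280), so y is aligned. I'll lower to the pouring position at level, then tip in small steps.

Request:
carry_out([
  [0,-0.002,0.01,-0.005,0,0,0],
  [0,-0.006,0.03,-0.017,0,0,0],
  [0,-0.012,0.055,-0.03,0,0,0],
  [0,-0.018,0.08,-0.045,0,0,0],
  [0.001,-0.024,0.105,-0.058,0,0,0],
  [0.001,-0.027,0.122,-0.066,0,0,0],
  [0.001,-0.042,0.117,-0.088,0,0,0],
  [0.001,-0.057,0.111,-0.11,0,0,0],
  [0.001,-0.07,0.105,-0.13,0,0,0],
  [0.001,-0.087,0.099,-0.155,0,0,0],
  [0.001,-0.102,0.093,-0.178,0,0,0],
  [0.001,-0.102,0.093,-0.178,0,0,0],
])

```text
clock: 11.4
eef_pos: [570.4, 136.3, 377.1]
orientation: [0.728, 0.68, 0.06, 0.064]
ft_force: [0.2, 0.5, -2.2]
finger_gap: 15.0
```

```bash
cat >> h.py <<'E'
def pour(lip,ps,roll=0,yaw=-3.95):
    s=st(); sr=(R.from_quat(s['orientation'])*TOOL.inv())
    g=s['eef_pos']+R.from_quat(s['orientation']).as_matrix()[:,2]*155
    print('lip now',g-sr.apply([128,0,37]),'pitch',np.degrees(np.arcsin(sr.as_matrix()[2,0])))
    for p in ps:
        Rr=scoopR(yaw,p)*R.from_euler('X',roll,degrees=True); g=np.array(lip)+Rr.apply([128,0,37]); print(p,delta(g,Rr*TOOL,s))
def shot(n,k,crop=None,f=3.5):
    im=cv2.cvtColor(grab_frame(n),cv2.COLOR_RGB2BGR)
    if crop: a,b,c,d=crop; im=cv2.resize(im[a:b,c:d],None,fx=f,fy=f,interpolation=cv2.INTER_CUBIC)
    cv2.imwrite(f'pics/{n}{k}.png',im)
E
python3 - <<'E'
from h import *
pour([479.5,142,165],[12,14,16,18,20,25,30])
shot('wrist',7); shot('top',7,(220,340,130,260),4.5)
E
```

```text
t 11.4 grasp [597.5073 134.4923 224.5132] nose [-0.982  0.066 -0.175] F [ 0.2228  0.546  -2.1837] gap 15.030269260381424 q [ 0.2435  0.5354 -0.77    1.777   0.5907  0.8847  0.7172]
lip now [478.2404 142.5049 165.6557] pitch 10.092298530777114
12 [-0.0012 -0.0106 -0.0066 -0.0212 -0.0002  0.0011]
14 [-0.0012 -0.0245 -0.0148 -0.0434 -0.0002  0.0011]
16 [-0.0011 -0.0386 -0.0226 -0.0656 -0.0002  0.0011]
18 [-0.0011 -0.053  -0.0298 -0.0879 -0.0002  0.0011]
20 [-0.0011 -0.0676 -0.0366 -0.1101 -0.0003  0.0011]
25 [-0.001  -0.1051 -0.0512 -0.1656 -0.0003  0.0011]
30 [-0.0009 -0.1437 -0.0625 -0.2212 -0.0004  0.0011]
```

View pics/wrist7.png

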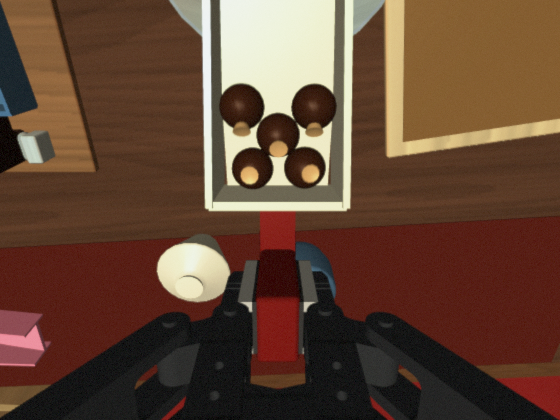

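View pics/top7.png

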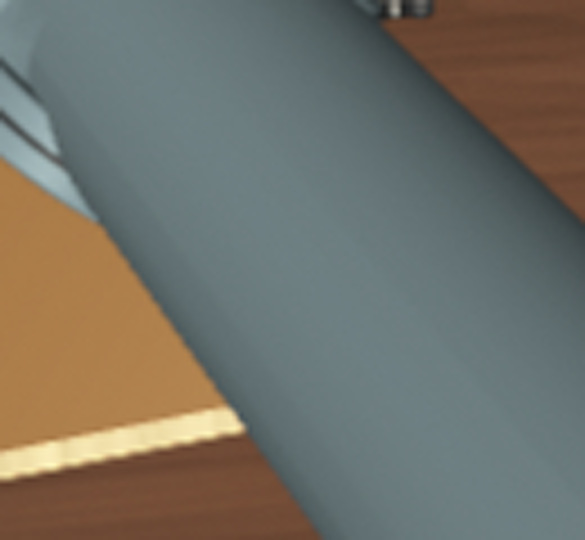

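Request:
carry_out([
  [0,-0.006,-0.003,-0.011,0,0,0],
  [-0.001,-0.011,-0.007,-0.021,0,0,0],
  [-0.001,-0.018,-0.011,-0.032,0,0,0],
  [-0.001,-0.025,-0.015,-0.043,0,0,0],
  [-0.001,-0.025,-0.015,-0.043,0,0,0],
  [-0.001,-0.025,-0.015,-0.043,0,0,0],
])

```text
clock: 12.1
eef_pos: [557.6, 136.5, 382.0]
orientation: [0.725, 0.678, 0.083, 0.089]
ft_force: [0.1, -0.0, -1.6]
finger_gap: 14.9
```

```bash
python3 - <<'E'
from h import *
pour([479.5,142,165],[10,15,16,17,18,20])
shot('wrist',8,(0,230,180,380),2)
E
```

```text
t 12.1 grasp [594.7794 133.9916 231.5153] nose [-0.968  0.066 -0.241] F [ 0.1075 -0.0346 -1.566 ] gap 14.866711527551695 q [ 0.2386  0.4884 -0.7603  1.8318  0.6289  0.8159  0.6686]
lip now [479.713 141.81  164.795] pitch 13.927140245289005
10 [ 0.0002  0.0254  0.0179  0.0436 -0.0002  0.0007]
15 [ 0.0002 -0.0076 -0.0052 -0.0119 -0.0002  0.0007]
16 [ 0.0002 -0.0144 -0.0095 -0.023  -0.0002  0.0007]
17 [ 0.0002 -0.0213 -0.0137 -0.0341 -0.0003  0.0007]
18 [ 0.0002 -0.0283 -0.0177 -0.0453 -0.0003  0.0007]
20 [ 0.0003 -0.0424 -0.0254 -0.0675 -0.0003  0.0007]
```

View pics/wrist8.png

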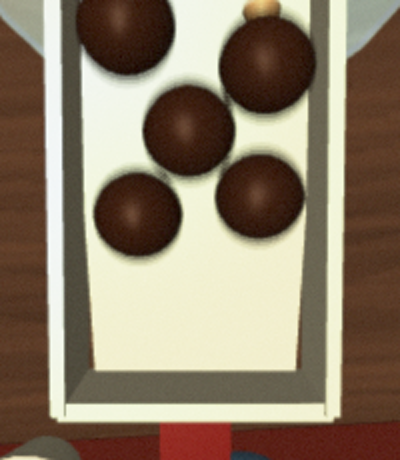

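The balls are rolling gently at 14°. I'll let the leading ones go, then tip back.

Request:
carry_out([
  [0,0,0,0,0,0,0],
])

```text
clock: 12.25
eef_pos: [557.8, 136.4, 381.8]
orientation: [0.725, 0.678, 0.083, 0.088]
ft_force: [0.2, 0.1, -2.6]
finger_gap: 15.1
```

```bash
python3 - <<'E'
from h import *
shot('wrist',9,(0,230,180,380),2)
E
```

```text
(no output)
```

View pics/wrist9.png

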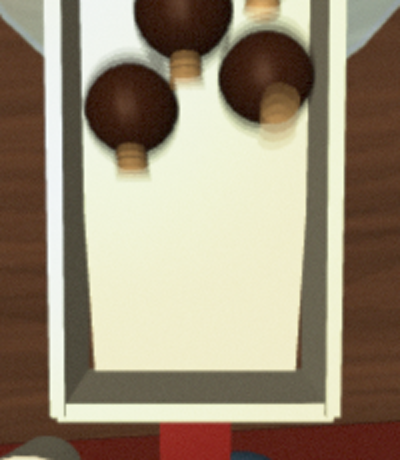

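Request:
carry_out([
  [0,0,0,0,0,0,0],
  [0,0.013,0.009,0.022,0,0,0],
  [0,0.045,0.035,0.08,0,0,0],
  [0,0.062,0.054,0.11,0,0,0],
  [0,0.062,0.054,0.11,0,0,0],
])

```text
clock: 12.8
eef_pos: [595.5, 133.0, 361.7]
orientation: [0.731, 0.681, 0.024, 0.025]
ft_force: [0.8, 0.1, -1.0]
finger_gap: 14.5
```

```bash
python3 - <<'E'
from h import *
shot('wrist',10,(0,230,180,380),2)
shot('side',10,(100,260,150,350),3.5)
pour([479.5,142,165],[0,10,12,14,15,16,17,18,20])
E
```

```text
t 12.9 grasp [604.903  133.5491 208.2466] nose [-0.995  0.068 -0.07 ] F [-0.7374 -0.2335 -1.3878] gap 15.010213730520622 q [ 0.2407  0.62   -0.7713  1.6859  0.5468  0.9878  0.7797]
lip now [480.1206 142.0979 162.3198] pitch 4.0403369780538405
0 [-0.0002  0.0256  0.0136  0.0449 -0.0005  0.0005]
10 [-0.0001 -0.0421 -0.0299 -0.0662 -0.0006  0.0005]
12 [-0.0001 -0.0565 -0.0372 -0.0884 -0.0006  0.0005]
14 [-0.0001 -0.0711 -0.0439 -0.1107 -0.0006  0.0004]
15 [-0.     -0.0785 -0.0471 -0.1218 -0.0006  0.0004]
16 [-0.     -0.086  -0.0501 -0.1329 -0.0006  0.0004]
17 [-0.     -0.0935 -0.0531 -0.144  -0.0006  0.0004]
18 [-0.     -0.101  -0.0558 -0.1551 -0.0006  0.0004]
20 [-0.     -0.1163 -0.061  -0.1773 -0.0006  0.0004]
```

View pics/wrist10.png

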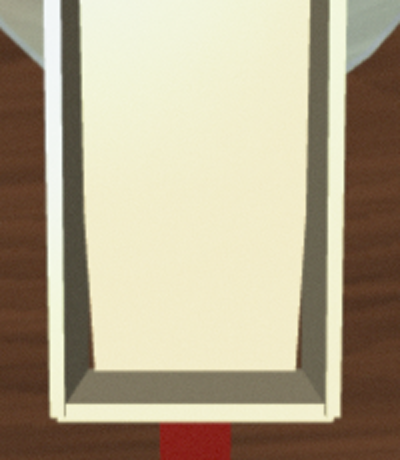

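View pics/side10.png

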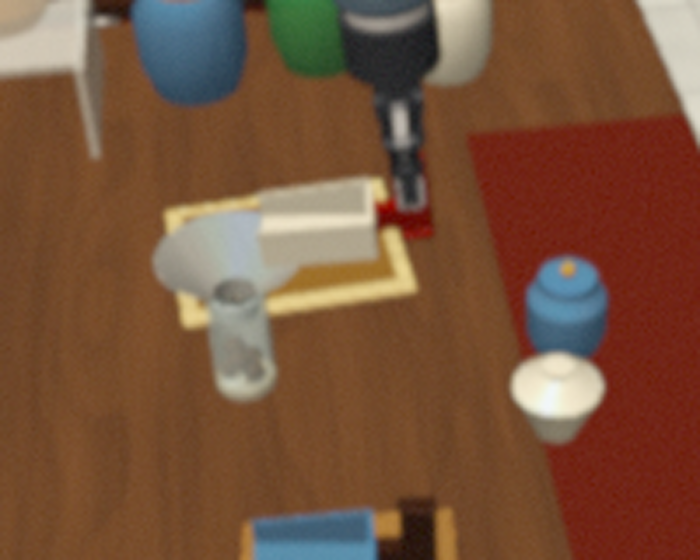

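The scoop looks empty and there are balls in the jar. I'll level up, raise the scoop and move aside over the tray to see the funnel.

```bash
python3 - <<'E'
from h import *
s=st()
print(delta([606,133.5,262],tool_for(-3.95,-4)))
print(delta([560,318.5,262],tool_for(0,-4)))
E
```

```text
t 12.9 grasp [604.903  133.5491 208.2466] nose [-0.995  0.068 -0.07 ] F [-0.7374 -0.2335 -1.3878] gap 15.010213730520622 q [ 0.2407  0.62   -0.7713  1.6859  0.5468  0.9878  0.7797]
[ 0.0004  0.0531 -0.104   0.0893 -0.0005  0.0005]
[ 0.3647 -0.0636 -0.112   0.0893 -0.0005 -0.0434]
```

Request:
carry_out([
  [0,0.01,-0.02,0.02,0,0,0],
  [0,0.03,-0.05,0.05,0,0,0],
  [0,0.05,-0.08,0.08,0,0,0],
  [0,0.053,-0.104,0.089,0,0,0],
  [0.02,0.04,-0.112,0.089,0,-0.005,0],
  [0.07,0.02,-0.112,0.089,0,-0.01,0],
  [0.13,0.0,-0.112,0.089,0,-0.02,0],
  [0.2,-0.02,-0.112,0.089,0,-0.03,0],
  [0.27,-0.04,-0.112,0.089,0,-0.04,0],
  [0.33,-0.055,-0.112,0.089,0,-0.043,0],
  [0.365,-0.063,-0.112,0.089,0,-0.043,0],
  [0.365,-0.063,-0.112,0.089,0,-0.043,0],
])

```text
clock: 14.1
eef_pos: [567.7, 323.0, 417.1]
orientation: [0.704, 0.709, -0.024, -0.026]
ft_force: [-0.6, 0.3, -1.9]
finger_gap: 15.2
```

```bash
python3 - <<'E'
from h import *
st()
shot('wrist',11)
shot('side',11,(130,240,170,300),4.5)
shot('top',11)
E
```

```text
t 14.1 grasp [556.881  323.3688 262.4447] nose [-0.998 -0.007  0.07 ] F [-0.6144  0.3193 -1.9435] gap 15.239941242905209 q [-0.0598  0.6878 -0.8263  1.4528  0.4579  1.2672  0.65  ]
```

View pics/wrist11.png

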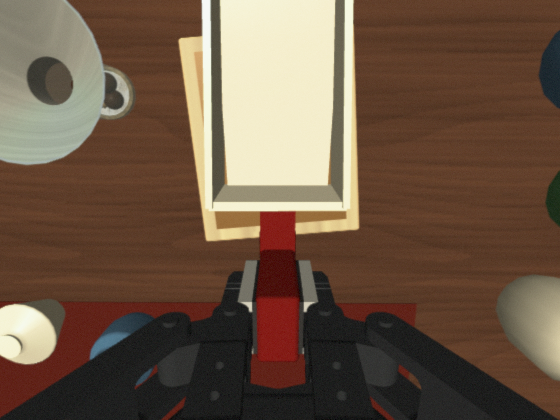

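View pics/side11.png

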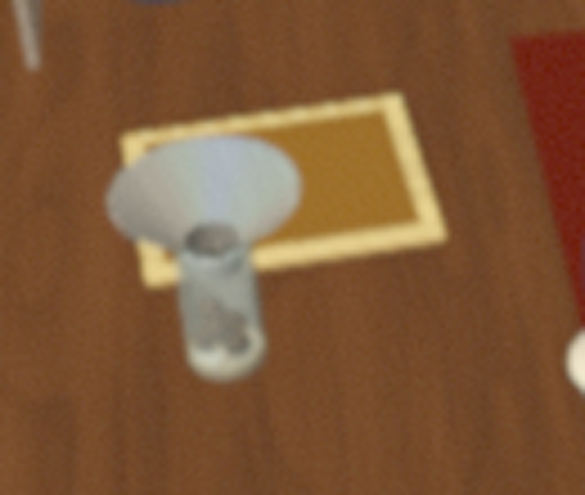

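View pics/top11.png

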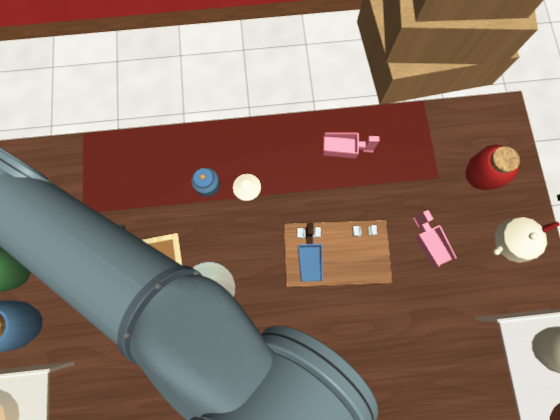

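```bash
python3 - <<'E'
from h import *
im=load('wrist11'); cv2.imwrite('pics/z1.png',cv2.resize(im[20:180,0:160],None,fx=3.7,fy=3.7,interpolation=cv2.INTER_CUBIC))
E
```

```text
(no output)
```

View pics/z1.png

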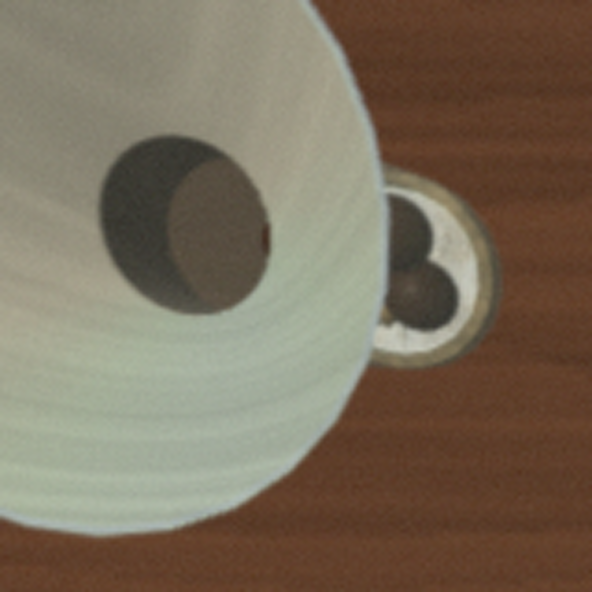

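The spout is clear and balls show on the jar floor. The trough is empty up to its visible front edge, and any ball left would roll back with the nose up. Next I'll set the scoop down on the tray.

```bash
python3 - <<'E'
from h import *
s=st()
print(delta([556.8,322.5,130],tool_for(5,0)))
print(delta([556.8,322.5,69],tool_for(5,0)))
E
```

```text
t 14.25 grasp [560.0942 317.9207 262.0037] nose [-0.998  0.     0.069] F [ 0.2715 -0.2943 -2.2406] gap 14.955888295324032 q [-0.0544  0.6877 -0.8221  1.452   0.4589  1.2688  0.6515]
[ 0.0091 -0.0097  0.2646 -0.044  -0.0013 -0.0556]
[ 0.0092 -0.0013  0.3863 -0.044  -0.0013 -0.0556]
```

Request:
carry_out([
  [0.002,-0.003,0.03,-0.01,0,-0.01,0],
  [0.004,-0.006,0.08,-0.02,0,-0.02,0],
  [0.006,-0.009,0.13,-0.03,0,-0.035,0],
  [0.009,-0.01,0.18,-0.044,-0.001,-0.05,0],
  [0.009,-0.01,0.22,-0.044,-0.001,-0.056,0],
  [0.009,-0.007,0.26,-0.044,-0.001,-0.056,0],
  [0.009,-0.005,0.3,-0.044,-0.001,-0.056,0],
  [0.009,-0.003,0.33,-0.044,-0.001,-0.056,0],
  [0.009,-0.003,0.35,-0.044,-0.001,-0.056,0],
  [0.009,-0.002,0.355,-0.044,-0.001,-0.056,0],
  [0.009,-0.002,0.355,-0.044,-0.001,-0.056,0],
])

```text
clock: 15.35
eef_pos: [558.1, 322.9, 240.0]
orientation: [0.676, 0.737, 0.001, -0.001]
ft_force: [-0.2, -0.1, -2.4]
finger_gap: 15.3
```

```bash
python3 - <<'E'
from h import *
s=st()
print(delta([556.8,322.5,66.5],tool_for(5,0)))
shot('wrist',12); shot('side',12,(100,250,150,350),3.5)
E
```

```text
t 15.35 grasp [558.061  323.245   84.9553] nose [-0.996 -0.087  0.   ] F [-0.1891 -0.0965 -2.4127] gap 15.302453565865164 q [-0.1206  0.8541 -0.7174  1.6209  0.6668  0.9254  0.5751]
[-0.0007 -0.0027  0.0369 -0.0002 -0.0013 -0.0001]
```

View pics/wrist12.png

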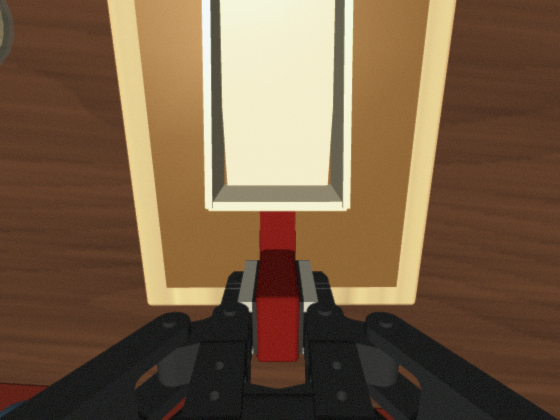

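View pics/side12.png

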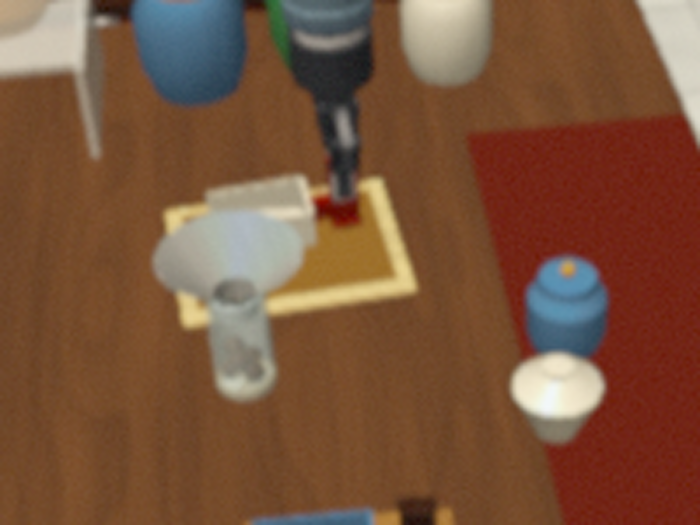

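Request:
carry_out([
  [0.001,-0.001,0.012,0,-0.001,0,0],
  [0.002,-0.002,0.022,0,-0.001,0,0],
  [0.002,-0.002,0.029,0,-0.001,0,0],
  [0.002,-0.003,0.033,0,-0.001,0,0],
  [0.002,-0.003,0.036,0,-0.001,0,0],
  [0.002,-0.003,0.036,0,-0.001,0,0],
])

```text
clock: 16.05
eef_pos: [556.4, 323.9, 221.7]
orientation: [0.676, 0.737, -0.0, -0.0]
ft_force: [-0.1, 0.8, -2.1]
finger_gap: 15.1
```

```bash
python3 - <<'E'
from h import *
s=st()
E
```

```text
t 16.05 grasp [556.2611 323.9709  66.6747] nose [-0.996 -0.087  0.001] F [-0.0697  0.7583 -2.0818] gap 15.065404012985006 q [-0.1326  0.8762 -0.7017  1.6277  0.6853  0.8993  0.559 ]
```

Not in contact yet, so I'll lower 1 mm at a time.

Request:
carry_out([
  [0,0,0.001,0,0,0,0],
  [0,0,0.002,0,0,0,0],
  [0,0,0.002,0,0,0,0],
])

```text
clock: 16.35
eef_pos: [556.4, 324.0, 221.4]
orientation: [0.676, 0.737, 0.0, -0.0]
ft_force: [-1.4, -1.3, 3.7]
finger_gap: 14.8
```

Request:
carry_out([
  [0,0,0.001,0,0,0,0],
  [0,0,0.001,0,0,0,0],
])

```text
clock: 16.55
eef_pos: [556.4, 324.1, 221.4]
orientation: [0.676, 0.737, 0.0, 0.0]
ft_force: [-2.6, -2.0, 8.5]
finger_gap: 15.2
```

Contact, with +8.5 N upward. I'll release, then retract straight up.

Request:
carry_out([
  [0,0,-0.001,0,0,0,0.1],
  [0,0,-0.001,0,0,0,0.3],
  [0,0,-0.001,0,0,0,0.6],
  [0,0,-0.001,0,0,0,0.8],
  [0,0,-0.001,0,0,0,0.8],
  [0,0,-0.001,0,0,0,0.8],
  [0,0,-0.001,0,0,0,0.8],
])

```text
clock: 17.25
eef_pos: [556.3, 323.9, 220.7]
orientation: [0.676, 0.737, -0.0, -0.0]
ft_force: [0.1, -0.3, -0.0]
finger_gap: 68.3
```

Request:
carry_out([
  [0,0,-0.02,0,0,0,0.8],
  [0,0,-0.06,0,0,0,0.8],
  [0,0,-0.12,0,0,0,0.8],
  [0,0,-0.2,0,0,0,0.8],
  [0,0,-0.28,0,0,0,0.8],
  [0,0,-0.36,0,0,0,0.8],
  [0,0,-0.4,0,0,0,0.8],
  [0,0,-0.4,0,0,0,0.8],
])

```text
clock: 18.05
eef_pos: [556.6, 325.0, 426.5]
orientation: [0.675, 0.737, 0.004, 0.001]
ft_force: [0.7, -0.9, 0.1]
finger_gap: 68.3
```

```bash
python3 - <<'E'
from h import *
s=st()
print('to jar view',delta([380,80,250],tool_for(5,0)), delta([530,150,270],tool_for(5,0)))
shot('wrist',13); shot('side',13)
E
```

```text
t 18.05 grasp [557.5198 325.7324 271.5454] nose [-0.996 -0.088 -0.006] F [ 0.6928 -0.9414  0.0967] gap 68.34437137369454 q [-0.0539  0.6475 -0.8421  1.4987  0.5021  1.2132  0.6894]
to jar view [-0.4574 -0.395   0.0387  0.0041 -0.0026  0.0003] [-0.344  -0.0836  0.0011  0.0041 -0.0026  0.0003]
```

View pics/wrist13.png

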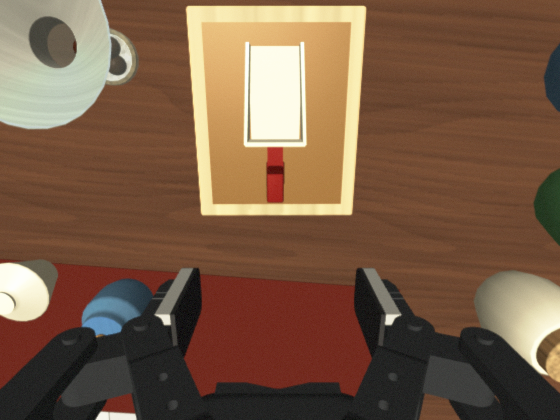

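View pics/side13.png

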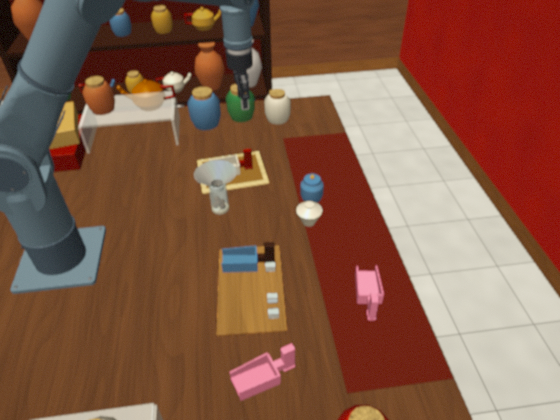

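The white scoop stands upright and centred on the tray, empty. Its lip is at (275,45) and handle at (275,180), with tray edges at 187 and 365. I'll look straight down the funnel to count the balls.

Request:
carry_out([
  [-0.02,-0.005,0,0.004,-0.003,0,0.8],
  [-0.08,-0.02,0,0.004,-0.003,0,0.8],
  [-0.16,-0.04,0,0.004,-0.003,0,0.8],
  [-0.24,-0.06,0,0.004,-0.003,0,0.8],
  [-0.32,-0.08,0,0.004,-0.003,0,0.8],
  [-0.344,-0.084,0,0.004,-0.003,0,0.8],
  [-0.344,-0.084,0,0.004,-0.003,0,0.8],
  [-0.344,-0.084,0,0.004,-0.003,0,0.8],
])

```text
clock: 18.95
eef_pos: [529.4, 149.6, 420.6]
orientation: [0.675, 0.738, -0.004, -0.001]
ft_force: [0.9, 0.6, -0.5]
finger_gap: 68.3
```

```bash
python3 - <<'E'
from h import *
s=st(); shot('wrist',14); print(proj('wrist',[451.5,142,142],s),proj('wrist',[451.5,142,0],s))
E
```

```text
t 18.95 grasp [528.3325 148.9867 265.5594] nose [-0.996 -0.088  0.007] F [ 0.932   0.6018 -0.5491] gap 68.32463340538487 q [ 0.3085  0.4988 -0.8914  1.7487  0.4284  1.1106  0.9368]
[276.6345 104.3239] [277.3634 104.5239]
```

View pics/wrist14.png

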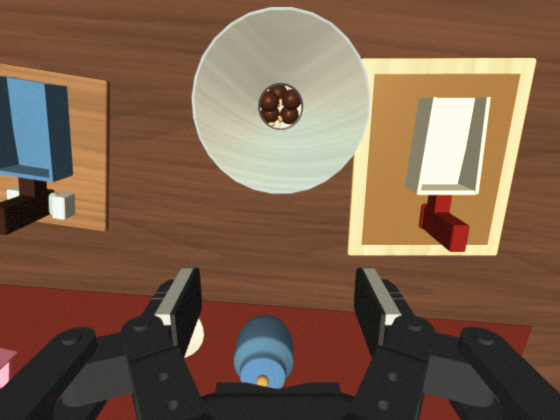

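```bash
python3 - <<'E'
from h import *
im=load('wrist14'); cv2.imwrite('pics/z2.png',cv2.resize(im[70:140,245:315],None,fx=8,fy=8,interpolation=cv2.INTER_CUBIC))
E
```

```text
(no output)
```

View pics/z2.png

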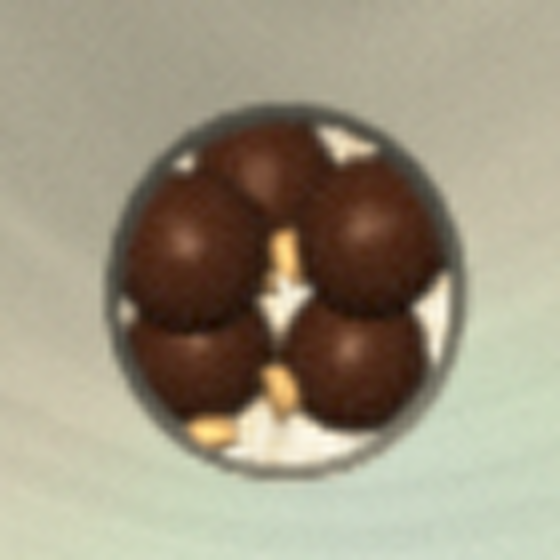

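```bash
python3 - <<'E'
from plant import *
print(close_job())
E
```

```text
the job is handed in; nothing more can be done
None
```

The job is handed in. All five tea balls are in the jar, and the white scoop stands upright and empty in the middle of the plywood tray. It finished at about 19 s of the 72 s allowed.

- **Lift:** I gripped the handle and raised it slowly through the catch. All five balls were still in the trough afterwards.
- **Pour:** I carried the scoop nose slightly up and tipped it about 14° over the funnel. No balls stuck, so no coaxing was needed.
- **Last checks:** Looking straight down the funnel, I counted five balls on the jar floor, with the cone and spout clear. The largest force read at the end of a move was about 9 N, as the scoop touched the tray. The gripper was touching nothing at hand-in.
- **Bystanders:** The jar, blue scoop, teacup and caddy looked undisturbed in the last pictures. I checked this by eye and did not re-measure their positions.
- **Disagreement:** The wrist camera put the tray and funnel about 3 mm further in y than the fixed cameras did. I split the difference when placing the scoop, so it may be 1–3 mm off the tray's exact centre.

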